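# Fetch the kit case that matches the sample

## Robot

A 6-joint arm with a two-finger parallel gripper is mounted at the origin on the work surface. World frame = base frame: x ahead of the robot, y to its left, z up, the work surface at z = 0. Lengths are in m, angles in rad, forces in N, time in s.
With the tool pointing down it reaches from about 0.3 to 0.825 m from the base axis. Payload 5.4 kg.
Tool frame: the origin (TCP) lies at the very end of the fingers, on their centre line; the grasp point (between the pads) lies 19 mm behind it; z points along the fingers, x is the direction in which the jaws open and shut, and the axes are right-handed (so a half turn about z gives the same grasp; the last joint's range is limited). The gripper opens to 92 mm and grips with 3 to 60 N. Pads are 20 mm wide; open, the fingers measure 128 mm over their backs; the gripper's body (75 mm by 189 mm) begins 69 mm behind the grasp point.
Start: joints at [-1.353, 0.158, 1.597, -0, 1.386, -0.21], TCP at [0.239, -0.523, 0.215] pointing down, gripper open.
Joint ranges: [-2.91, 2.91], [-0.94, 2.29], [0.18, 2.7], [-1.29, 4.43], [0.17, 2.64], [-3, 3]. Speed limits (rad/s): [2.57, 2.57, 3.14, 3.14, 3.14, 3.14].

## Interface

Orientations are given as a rotation vector (axis times angle).
In Python, from workcell import bot gives the robot as it stands. Calls block until the motion is done:
- bot.goto(position, orientation): joint-space move of the TCP to a pose.
- bot.line_to(position, rot=None, max_speed=0.15): straight line of the TCP; rot=None keeps the orientation; max_speed is the mean speed in m/s.
- bot.set_joints(angles): joint-space move.
- bot.set_gripper(opening, newtons=None): opening from 0.0 (shut) to 1.0 (fully open); newtons is the grip in N (None keeps the last); returns when the fingers have stopped.
- bot.hold(seconds).
- bot.inverse_kinematics(position, orientation): joint angles nearest the present ones, or None.
- bot.read_camera(name): name is "scene" or "top" or "wrist"; returns a dict with "pixels" (400x640x3 uint8, blue, green, red), "fx", "fy", "cx", "cy" (pixels), "R" (3x3) and "t" (3): a world point X has camera coordinates R X + t. Camera axes: x right, y down, z forward; pixel columns grow to the right and rows downward; lengths in m; the calibration is good to about 2 mm. A picture is of the moment at which its call begins. There is no depth.
A pose or a line that the arm cannot do raises bot.MotionError and nothing moves.
- bot.job_done(): hands the job in, once; it reports no verdict.
Readings, each from a call of its own:
- bot.current_clock(): time.
- bot.current_joints(): joint angles.
- bot.current_joint_vel(): joint speeds.
- bot.current_effort(): joint torques, N m.
- bot.current_ee_pos(): TCP position.
- bot.current_tool_rot(): TCP orientation.
- bot.current_contact_force(): force on the tool from outside, world axes, zero at the start.
- bot.current_ft_torque(): the same for the moment, N m.
- bot.current_opening(): opening from 0.0 (shut) to 1.0 (fully open).
Only numpy, scipy, OpenCV 4.12 (cv2) and the standard library are available. Lean on these libraries where they do the work, as an engineer would, in place of code of your own. Each camera call takes 0.05 s, during which the arm holds its last target. There are 200 camera calls.

## Task

One of the three fish samples stands on the grey mat: take the kit case of that sample's colour out of the tightly packed wooden rack, tipping its top out towards the open front by its grey grip first so that it passes under the bar and over the front lip, and then lifting it out. Stand it upright in the middle of the yellow outline on the mat, set down and not dropped, and let go of it. Leave the other cases, the samples and the other things on the table where they are.

Things in the scene. Friction and masses are not known exactly. Their poses are not given: they have to be found in the camera images.
- rack: fixed wooden rack, 110 (x) x 226 (y) mm, holding four kit cases side by side along its y in any order, 1 to 2 mm between them, 38 mm free between neighbouring tabs. Origin: centre of the underside; z up; -x is its open front, towards the robot. Floor 12 mm high; back plate with inner face at x = +45 mm, top at z = 112 mm; end cheeks 82 mm high.
- rack_lip (a point): middle of the top inner edge of the rack's front lip, 32 mm above the table (20 mm above the rack's floor), 43 mm in front (-x) of the rack's origin; the lip runs along the rack's y, 6 mm thick. Turning a case about this edge, top outward, clears everything.
- rack_bar (a point): middle of the steel bar along the rack's y above the rear part of the cases, 14 mm wide (x) and 10 mm tall, 30 mm behind (+x) the rack's origin, underside 176 mm above the table, 14 mm above the cases and behind their tabs. To pass it a case must lean 0.25 to 0.3 rad top outward and then be drawn out along its own leaning height.
- case_blue: blue plastic kit case standing upright: 80 (x) x 48 (y) x 150 (z) mm, 0.25 to 0.5 kg, with a grey grip tab on top, 12 mm thick (y), 40 mm long (x), 36 mm tall (z from 150 to 186 mm), its middle at x = -12 mm. Origin: centre of the underside; z up; -x is its front. It starts in the rack.
- case_orange: orange plastic kit case standing upright: 80 (x) x 48 (y) x 150 (z) mm, 0.25 to 0.5 kg, with a grey grip tab on top, 12 mm thick (y), 40 mm long (x), 36 mm tall (z from 150 to 186 mm), its middle at x = -12 mm. Origin: centre of the underside; z up; -x is its front. It starts in the rack.
- case_green: green plastic kit case standing upright: 80 (x) x 48 (y) x 150 (z) mm, 0.25 to 0.5 kg, with a grey grip tab on top, 12 mm thick (y), 40 mm long (x), 36 mm tall (z from 150 to 186 mm), its middle at x = -12 mm. Origin: centre of the underside; z up; -x is its front. It starts in the rack.
- case_lilac: lilac plastic kit case standing upright: 80 (x) x 48 (y) x 150 (z) mm, 0.25 to 0.5 kg, with a grey grip tab on top, 12 mm thick (y), 40 mm long (x), 36 mm tall (z from 150 to 186 mm), its middle at x = -12 mm. Origin: centre of the underside; z up; -x is its front. It starts in the rack.
- sample_blue: blue sample: a small tent of two sloping blue boards with a white fish on both sides, on a wooden foot, 74 (x) x 100 (y) x 83 mm high, loose. Origin: centre of the underside.
- sample_orange: orange sample: a small tent of two sloping orange boards with a white fish on both sides, on a wooden foot, 74 (x) x 100 (y) x 83 mm high, loose. Origin: centre of the underside.
- sample_green: green sample: a small tent of two sloping green boards with a white fish on both sides, on a wooden foot, 74 (x) x 100 (y) x 83 mm high, loose. Origin: centre of the underside.
- mat_outline (a point): middle of the yellow tape outline (158 mm along x by 150 mm along y inside) on the grey mat, on the table (z = 0). The mat is thin felt, flat on the table, 300 x 190 mm; axes: +x runs along the mat towards the end where its sample stands.
- mat_sample (a point): the point on the mat where its sample stands, 155 mm along the mat's +x from the middle of the outline, z = 0; the sample on the mat is within about 20 mm of it, the two others are more than 80 mm away from it, beyond the mat.
- tape: roll of green tape lying flat, 84 mm across, 22 mm high; origin: centre of the underside
- glue: small glue jar with red cap, 48 mm across, 75 mm high; origin: centre of the underside
- cup: white cup, 72 mm across, 85 mm high; origin: centre of the underside
- marker: black marker pen with white cap lying on the table, 140 mm long, 19 mm high; origin: under its middle, x along it

How it is judged:
On the way, in this order (a step that is already met when the one before it is completed fails the run):
1. the matching case is tipped top outward by 0.15 rad or more while still in the rack (moved less than 40 mm) (((horizontal distance between sample_blue and mat_sample below 0.06 m and angle between case_blue's own z axis and vertical above 0.15 rad and distance of case_blue from where it was at the start of the episode below 0.04 m) or (horizontal distance between sample_orange and mat_sample below 0.06 m and angle between case_orange's own z axis and vertical above 0.15 rad and distance of case_orange from where it was at the start of the episode below 0.04 m) or (horizontal distance between sample_green and mat_sample below 0.06 m and angle between case_green's own z axis and vertical above 0.15 rad and distance of case_green from where it was at the start of the episode below 0.04 m))), for 0.1 s.
2. the matching case is lifted out, its origin more than 70 mm above the table (((horizontal distance between sample_blue and mat_sample below 0.06 m and height (world z) of case_blue above 0.07 m) or (horizontal distance between sample_orange and mat_sample below 0.06 m and height (world z) of case_orange above 0.07 m) or (horizontal distance between sample_green and mat_sample below 0.06 m and height (world z) of case_green above 0.07 m))), for 0.1 s.
At the end, for the whole second after the job is handed in: The case matching the sample on the mat stands upright (0.06 rad) on the mat, at rest, its middle within 35 mm of the outline's middle; the other cases are within 20 mm of where they were, the samples within 25 mm, tape, glue, cup and marker within 30 mm (((horizontal distance between sample_blue and mat_sample below 0.06 m and horizontal distance between case_blue and mat_outline below 0.035 m and angle between case_blue's own z axis and vertical below 0.06 rad and height (world z) of case_blue below 0.006 m and linear speed of case_blue below 0.02 m/s and distance of each of case_orange, case_green, case_lilac from where it was at the start of the episode below 0.02 m) or (horizontal distance between sample_orange and mat_sample below 0.06 m and horizontal distance between case_orange and mat_outline below 0.035 m and angle between case_orange's own z axis and vertical below 0.06 rad and height (world z) of case_orange below 0.006 m and linear speed of case_orange below 0.02 m/s and distance of each of case_blue, case_green, case_lilac from where it was at the start of the episode below 0.02 m) or (horizontal distance between sample_green and mat_sample below 0.06 m and horizontal distance between case_green and mat_outline below 0.035 m and angle between case_green's own z axis and vertical below 0.06 rad and height (world z) of case_green below 0.006 m and linear speed of case_green below 0.02 m/s and distance of each of case_blue, case_orange, case_lilac from where it was at the start of the episode below 0.02 m)) and distance of each of sample_blue, sample_orange, sample_green from where it was at the start of the episode below 0.025 m and distance of each of tape, glue, cup, marker from where it was at the start of the episode below 0.03 m); the robot touches nothing.
It fails at once if a case that does not match the sample is pulled from its place (moved more than 30 mm or tilted more than 0.2 rad) ((distance of case_lilac from where it was at the start of the episode above 0.03 m or angle between case_lilac's own z axis and vertical above 0.2 rad) or (not (horizontal distance between sample_blue and mat_sample below 0.06 m) and (distance of case_blue from where it was at the start of the episode above 0.03 m or angle between case_blue's own z axis and vertical above 0.2 rad)) or (not (horizontal distance between sample_orange and mat_sample below 0.06 m) and (distance of case_orange from where it was at the start of the episode above 0.03 m or angle between case_orange's own z axis and vertical above 0.2 rad)) or (not (horizontal distance between sample_green and mat_sample below 0.06 m) and (distance of case_green from where it was at the start of the episode above 0.03 m or angle between case_green's own z axis and vertical above 0.2 rad))).
It fails at once if a case is dropped: let go with its underside more than 50 mm above the table ((height (world z) of case_blue above 0.05 m and contact force between the fingers and case_blue below 0.02 N) or (height (world z) of case_orange above 0.05 m and contact force between the fingers and case_orange below 0.02 N) or (height (world z) of case_green above 0.05 m and contact force between the fingers and case_green below 0.02 N)).
It fails at once if a case is knocked over (tilted more than 0.9 rad) (angle between any of case_blue, case_orange, case_green, case_lilac's own z axis and vertical above 0.9 rad).
It fails at once if a sample is knocked away (more than 40 mm) (distance of any of sample_blue, sample_orange, sample_green from where it was at the start of the episode above 0.04 m).
It also fails if it takes over 48 s, if anything falls off the work surface, if the arm or the gripper's body presses on something with over 40 N, if the wrist force passes 120 N, or if a joint passes its speed limit or range.

## Working session

There is one attempt and no reset: what is moved stays moved. The work goes in short steps, each a Python script; the robot and the scene stay as the last script left them, time stands still between calls to the robot, and variables do not carry over. Pictures are saved under pics/ and viewed, about 8 in all and at most 12, crops included, and the job is handed in when it is done.

```bash
mkdir -p pics && ls && cat > h.py <<'E'
import numpy as np, cv2
from scipy.spatial.transform import Rotation as Rn
from workcell import bot
def ray(c,uv,z):
    R=np.array(c["R"]);t=np.array(c["t"]);o=-R.T@t
    d=R.T@np.array([(uv[0]-c["cx"])/c["fx"],(uv[1]-c["cy"])/c["fy"],1.0])
    return o+d*(z-o[2])/d[2]
def proj(c,X):
    p=np.array(c["R"])@np.array(X)+np.array(c["t"])
    return np.array([c["fx"]*p[0]/p[2]+c["cx"],c["fy"]*p[1]/p[2]+c["cy"]])
E
python3 - <<'E'
from h import *
for n in ("scene","top"):
    c=bot.read_camera(n); cv2.imwrite(f"pics/{n}0.png",c["pixels"])
    import pickle; pickle.dump(c,open(f"{n}0.pkl","wb"))
    R=np.array(c["R"]); print(n,c["fx"],c["cx"],c["cy"],(-R.T@np.array(c["t"])).round(3),R.round(2).tolist())
print(bot.current_clock(),bot.current_tool_rot())
E
```

```text
pics
scene 425.9255325114937 316.5335779079948 195.44535984075333 [1.267 0.328 1.144] [[-0.4, 0.92, 0.02], [0.74, 0.33, -0.59], [-0.55, -0.22, -0.81]]
top 457.190626198047 323.5968390850881 195.5579197334554 [0.437 0.052 1.344] [[0.02, -1.0, -0.01], [-0.99, -0.02, -0.1], [0.1, 0.01, -0.99]]
0.1 [-2.64138006e+00  1.69860683e+00  1.88753175e-03]
```

View pics/top0.png

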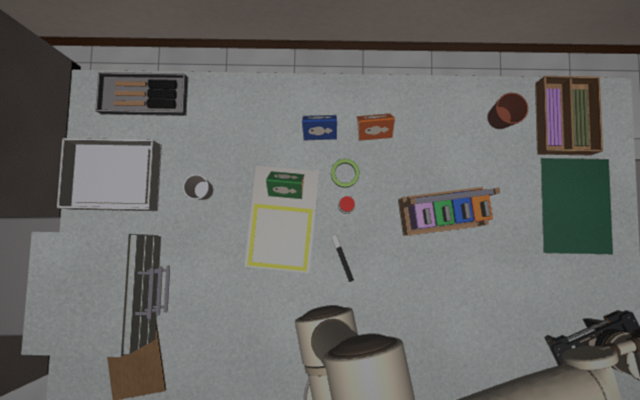

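View pics/scene0.png

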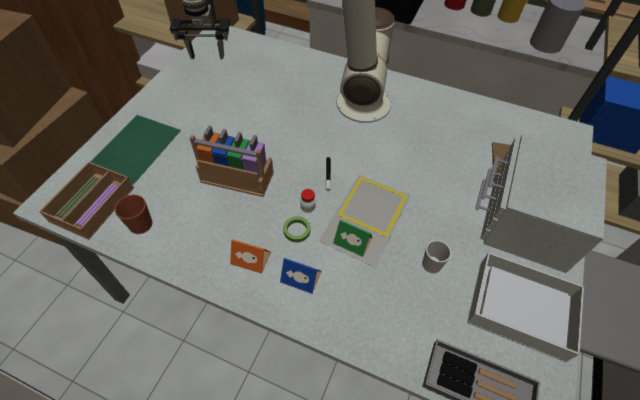

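The green sample (top view, about 285,185) stands on the mat, so the green case is the one to take. In the rack from image left to right: lilac (425), green (444), blue (463), orange (482). The yellow outline is centred near (281,238). Next I measure these.

```bash
python3 - <<'E'
from h import *
import pickle
c=pickle.load(open("top0.pkl","rb")); im=c["pixels"]; hsv=cv2.cvtColor(im,cv2.COLOR_BGR2HSV)
def comp(lo,hi,box,name):
    m=cv2.inRange(hsv,lo,hi); k=np.zeros_like(m); x0,y0,x1,y1=box; k[y0:y1,x0:x1]=m[y0:y1,x0:x1]
    return k
# yellow
m=comp((22,110,80),(38,255,255),(235,190,325,285),"y")
cs,_=cv2.findContours(m,cv2.RETR_EXTERNAL,cv2.CHAIN_APPROX_NONE); cn=max(cs,key=cv2.contourArea)
q=cv2.boxPoints(cv2.minAreaRect(cn)); P=np.array([ray(c,p,0) for p in q]); 
print("outline",P.round(4).tolist(),"c",P.mean(0).round(4),[round(float(np.linalg.norm(P[i]-P[i-1])),4) for i in range(4)])
for n,lo,hi in (("blue",(105,120,40),(128,255,255)),("orange",(5,130,80),(17,255,255)),("green",(50,120,40),(85,255,255)),("lilac",(130,40,80),(160,255,255))):
    m=comp(lo,hi,(395,185,505,240),n)
    n_,lab,st,ce=cv2.connectedComponentsWithStats(m); 
    for i in range(1,n_):
        if st[i][4]>40:
            cs,_=cv2.findContours((lab==i).astype(np.uint8),cv2.RETR_EXTERNAL,cv2.CHAIN_APPROX_NONE)
            r=cv2.minAreaRect(cs[0]); P=np.array([ray(c,p,.162) for p in cv2.boxPoints(r)])
            print(n,st[i],ce[i].round(1),ray(c,ce[i],.162).round(4),P.round(3)[:,:2].tolist())
m=comp((50,120,30),(85,255,255),(255,165,315,205),"g"); u=np.argwhere(m)[:,::-1].mean(0); print("sample g",u,ray(c,u,.04).round(3))
cv2.imwrite("pics/rack0.png",cv2.resize(im[180:245,392:507],None,fx=6.9,fy=6.9,interpolation=cv2.INTER_CUBIC))
E
```

```text
outline [[0.3685, 0.2849, 0.0], [0.5474, 0.2733, 0.0], [0.5334, 0.1015, 0.0], [0.3551, 0.1153, 0.0]] c [0.4511 0.1937 0.    ] [0.1701, 0.1793, 0.1724, 0.1789]
blue [452 198  22  25 309] [461.  209.5] [ 0.5281 -0.2905  0.162 ] [[0.554, -0.266], [0.562, -0.313], [0.501, -0.321], [0.493, -0.275]]
orange [471 195  21  27 300] [479.7 207.5] [ 0.5341 -0.3386  0.162 ] [[0.561, -0.316], [0.569, -0.361], [0.505, -0.37], [0.497, -0.325]]
green [434 200  21  25 274] [442.2 211.9] [ 0.5211 -0.242   0.162 ] [[0.546, -0.218], [0.553, -0.265], [0.494, -0.273], [0.486, -0.227]]
lilac [414 202  22  27 373] [423.8 214.6] [ 0.513  -0.1946  0.162 ] [[0.54, -0.167], [0.549, -0.215], [0.485, -0.225], [0.476, -0.177]]
sample g [282.93273543 185.4573991 ] [0.597 0.184 0.04 ]
```

View pics/rack0.png

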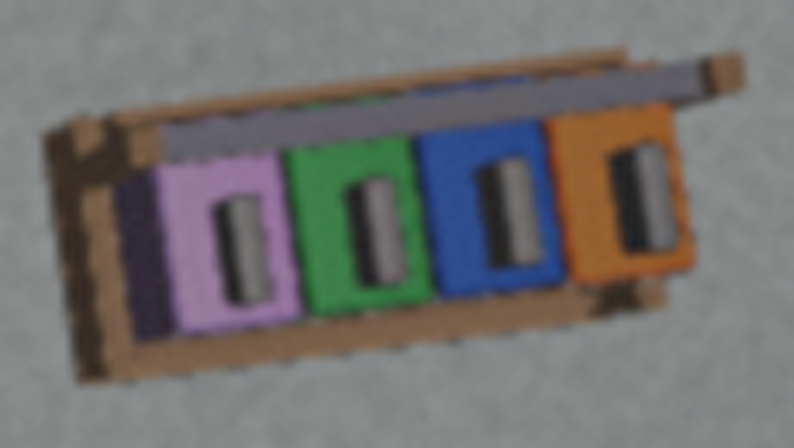

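The rack crop shows the green case second from the left, with its tab top at crop pixel (382,228). The rack yaw is about 0.145 rad. I'll move above it for a close wrist view to refine this.

```bash
cat >> h.py <<'E'
YAW=0.145
def toolrot(yaw,tilt=0.0,flip=1):
    """tool down, jaws along rack y; tilt>0 = top of the case outward (-x of rack)"""
    rx=np.array([np.cos(yaw),np.sin(yaw),0]); ry=np.array([-np.sin(yaw),np.cos(yaw),0])
    z=np.array([0,0,-1.]); x=flip*ry; y=np.cross(z,x)
    return (Rn.from_rotvec(-tilt*ry)*Rn.from_matrix(np.c_[x,y,z]))
E
python3 - <<'E'
from h import *
import pickle
c=pickle.load(open("top0.pkl","rb")); uv=(392+382/6.9-.5,180+228/6.9-.5); T=ray(c,uv,.198); print("tab top",T)
for f in (1,-1):
    print(f,[None if q is None else np.round(q,2).tolist() for q in (bot.inverse_kinematics(p,toolrot(YAW,t,f).as_rotvec()) for p,t in ((T+[0,0,-.03],0),([.45,-.25,.38],.3),([.45,.19,.35],0)))])
bot.set_gripper(0.35,60)
p=np.array(bot.current_ee_pos()); bot.line_to([p[0],p[1],.36],max_speed=.25)
f=1 if bot.inverse_kinematics(T+[0,0,.13],toolrot(YAW,0,1).as_rotvec()) is not None else -1
bot.goto([T[0]-.03,T[1],.34],toolrot(YAW,0,f).as_rotvec())
c=bot.read_camera("wrist"); pickle.dump(c,open("w1.pkl","wb")); cv2.imwrite("pics/w1.png",c["pixels"])
print(f,bot.current_clock(),bot.current_ee_pos(),proj(c,T))
E
```

```text
tab top [ 0.51701627 -0.24459189  0.198     ]
1 [[-0.65, 0.19, 1.66, 0.0, 1.3, -2.37], [-0.91, -0.25, 1.7, 0.26, 1.54, -2.62], [0.15, -0.12, 1.62, 0.0, 1.65, -1.56]]
-1 [[-0.65, 0.19, 1.66, 0.0, 1.3, 0.77], [-0.91, -0.25, 1.7, 0.26, 1.54, 0.53], [0.15, -0.12, 1.62, 0.0, 1.65, 1.58]]
1 3.75 [ 0.48676904 -0.24499454  0.33972903] [317.43059894 216.09386523]
```

View pics/w1.png

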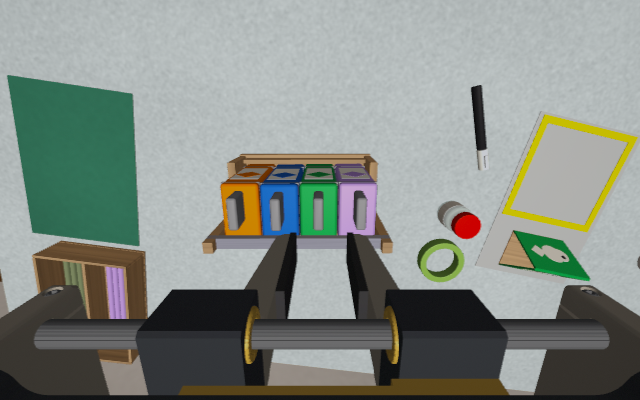

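The wrist view shows, from left, orange, blue, green (about 319,208) and lilac. The green tab is at about (319,210), close to the predicted (317,216). Now I measure yaw and tab position here.

```bash
python3 - <<'E'
from h import *
import pickle
c=pickle.load(open("w1.pkl","rb")); im=c["pixels"]; hsv=cv2.cvtColor(im,cv2.COLOR_BGR2HSV)
R=np.array(c["R"]); print("cam",(-R.T@np.array(c["t"])).round(3))
# tabs: low saturation blobs within the case area
m=cv2.inRange(hsv,(0,0,40),(180,45,200)); k=np.zeros_like(m); k[186:234,222:376]=m[186:234,222:376]
n,l,st,ce=cv2.connectedComponentsWithStats(k,connectivity=4)
C=[]
for i in range(1,n):
    if 150<st[i][4]<900 and st[i][3]>25: print(st[i],ce[i].round(1),ray(c,ce[i],.198).round(4)); C.append(ray(c,ce[i],.198)[:2])
# green case boundaries per row
g=cv2.inRange(hsv,(45,100,30),(90,255,255)); g[:,:290]=0; g[:,345:]=0
for s in (("L",0),("R",-1)):
    pts=np.array([[np.flatnonzero(g[r])[s[1]],r] for r in range(188,230) if g[r].any()],float)
    W=np.array([ray(c,p+[.5*(-1 if s[0]=="L" else 1),0],.162)[:2] for p in pts]); vx,vy,x0,y0=cv2.fitLine(W.astype(np.float32),cv2.DIST_HUBER,0,.01,.01).ravel()
    print(s[0],"yaw",np.arctan(vy/vx).round(4),"pt",x0.round(4),y0.round(4))
cv2.imwrite("pics/w1c.png",cv2.resize(im[145:260,210:390],None,fx=4.4,fy=4.4,interpolation=cv2.INTER_CUBIC))
E
```

```text
cam [ 0.403 -0.257  0.509]
[226 191  18  39 537] [234.9 209.9] [ 0.5232 -0.3386  0.198 ]
[314 191   9  39 343] [318.  210.3] [ 0.51   -0.2449  0.198 ]
[354 191  13  39 446] [359.7 209.9] [ 0.5026 -0.1981  0.198 ]
[270 192  13  39 428] [276.2 210.9] [ 0.5175 -0.2919  0.198 ]
L yaw 0.1224 pt 0.5331 -0.2659
R yaw 0.1497 pt 0.5193 -0.2201
```

View pics/w1c.png

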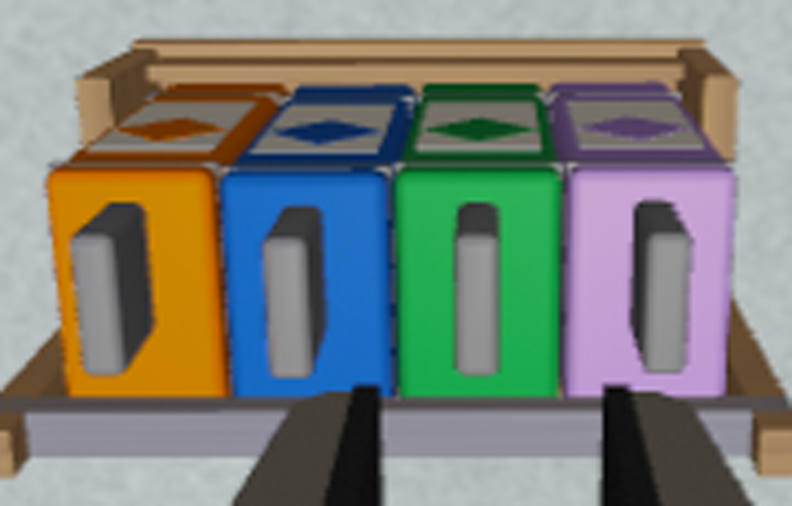

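```bash
python3 - <<'E'
from h import *
import pickle
ex=np.array([np.cos(YAW),np.sin(YAW)]);ey=np.array([-ex[1],ex[0]])
c=pickle.load(open("w1.pkl","rb"));T=ray(c,(317.9,213.8),.198); print(T)
s=lambda v,z:((ray(c,(318,v),z)[:2]-T[:2])@ex).round(4)
print("case front edge rel tab",s(145+167/4.4-.5,.162),"tab ends",s(145+236/4.4-.5,.198),s(145+375/4.4-.5,.198))
print("lip lines",[(y,s(145+y/4.4-.5,.032)) for y in (40,52,58,68,74,84)])
print("bar front low edge",s(145+400/4.4-.5,.186),s(145+410/4.4-.5,.186),s(145+457/4.4-.5,.186))
g=cv2.cvtColor(c["pixels"],cv2.COLOR_BGR2GRAY); print([(r,int(g[r,300:335].mean())) for r in range(151,172)])
ct=pickle.load(open("top0.pkl","rb")); im=cv2.cvtColor(ct["pixels"],cv2.COLOR_BGR2GRAY)
E
```

```text
[ 0.51417843 -0.24445215  0.198     ]
case front edge rel tab -0.0281 tab ends -0.0187 0.0196
lip lines [(40, np.float64(-0.0455)), (52, np.float64(-0.041)), (58, np.float64(-0.0388)), (68, np.float64(-0.035)), (74, np.float64(-0.0327)), (84, np.float64(-0.0289))]
bar front low edge 0.0322 0.0352 0.0495
[(151, 188), (152, 187), (153, 161), (154, 112), (155, 149), (156, 150), (157, 147), (158, 79), (159, 101), (160, 146), (161, 146), (162, 146), (163, 142), (164, 64), (165, 55), (166, 62), (167, 65), (168, 88), (169, 94), (170, 95), (171, 94)]
```

Tab centre, case edge, bar and lip agree with the model: front edge −28 mm, tab length 38 mm, bar about +33 mm. Now the grasp.

```bash
cat >> h.py <<'E'
T=np.array([.5156,-.2445]); EX=np.array([np.cos(YAW),np.sin(YAW),0])
PIV=np.r_[T,0.032]-0.031*EX
G0=np.r_[T,.168]
def tip(th,lift=0.0,out=0.0):
    """tool pose with the case turned by th about the lip edge, drawn by lift along its height, shifted by out along rack x"""
    q=Rn.from_rotvec(-th*np.array([-EX[1],EX[0],0])); p=PIV+q.apply(G0-PIV)+lift*q.apply([0,0,1])+out*EX
    return p,toolrot(YAW,th,1).as_rotvec()
E
python3 - <<'E'
from h import *
bot.line_to([*T,.26],toolrot(YAW).as_rotvec(),.2)
bot.line_to(G0,max_speed=.1); print("F down",np.round(bot.current_contact_force(),1))
bot.set_gripper(0.0,60); print("open mm",92*bot.current_opening(),"F",np.round(bot.current_contact_force(),1))
for th in (.04,.08):
    p,r=tip(th); bot.line_to(p,r,.06); print(th,np.round(bot.current_contact_force(),1),np.round(bot.current_ee_pos()-p,4))
c=bot.read_camera("scene"); cv2.imwrite("pics/s2.png",cv2.resize(c["pixels"][100:230,140:330],None,fx=4,fy=4,interpolation=cv2.INTER_CUBIC)); print(bot.current_clock(),92*bot.current_opening())
E
```

```text
F down [-0.2  0.1  0.4]
open mm 12.103265424258495 F [-0.3  0.3  2.9]
0.04 [-1.3 -0.3  2.1] [-0.0003 -0.0002  0.0002]
0.08 [-0.5 -0.2  1.2] [-0.0001 -0.0001 -0.    ]
6.3833 11.497629315644975
```

View pics/s2.png

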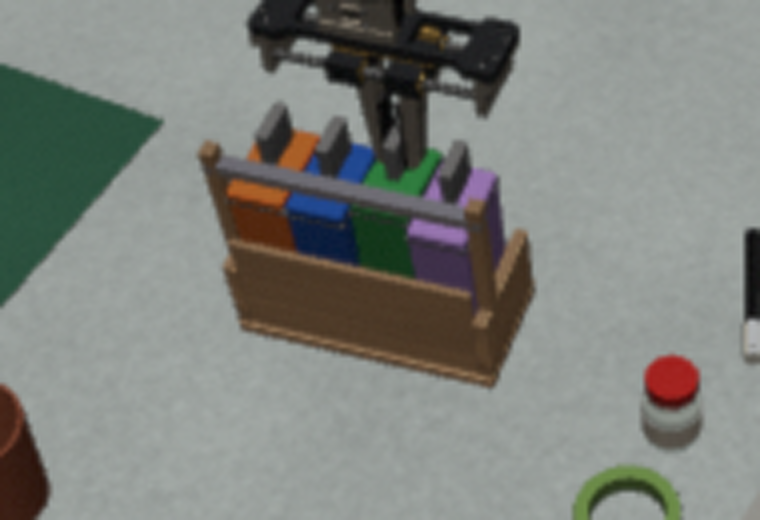

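The green case (crop about 395,215) is tipping outward in the grip, and its neighbours have not moved. The forces are low, so I continue.

```bash
python3 - <<'E'
from h import *
def st(l): print(l,np.round(bot.current_contact_force(),1),round(92*bot.current_opening(),1),bot.current_clock())
for th in (.12,.16,.20,.24,.28):
    p,r=tip(th); bot.line_to(p,r,.06); st(th)
bot.hold(.3)
for L in (.02,.05):
    p,r=tip(.28,L,.002); bot.line_to(p,r,.08); st(L)
c=bot.read_camera("scene"); cv2.imwrite("pics/s3.png",cv2.resize(c["pixels"][100:230,140:330],None,fx=4,fy=4,interpolation=cv2.INTER_CUBIC))
E
```

```text
0.12 [ 0.1  0.5 -1.2] 11.8 6.6333
0.16 [ 0.9  0.1 -1.9] 11.5 6.8833
0.2 [ 0.6  0.8 -2.9] 11.5 7.1333
0.24 [-0.2 -0.4 -3.3] 12.0 7.3833
0.28 [ 0.5  0.4 -2.4] 11.8 7.6333
0.02 [-0.9 -0.  -2. ] 11.5 8.325
0.05 [-0.  -0.  -3.5] 11.6 8.85
```

View pics/s3.png

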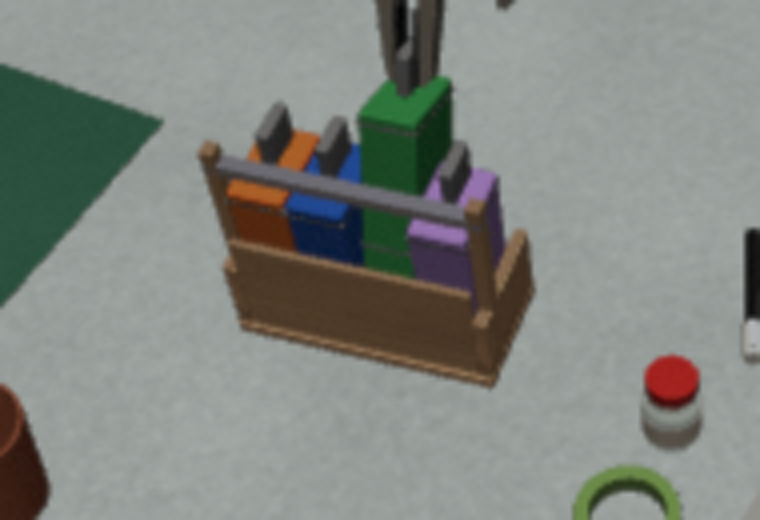

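The green case is free of the bar and rising, with its neighbours still in place. Next I draw it fully out, bring it upright and carry it over the outline.

```bash
python3 - <<'E'
from h import *
def st(l): print(l,np.round(bot.current_contact_force(),1),np.round(bot.current_ft_torque(),2),round(92*bot.current_opening(),1),bot.current_clock(),np.round(bot.current_ee_pos(),3))
for L in (.12,.20):
    p,r=tip(.28,L,.001); bot.line_to(p,r,.12); st(L)
yw=-.07; C=np.array([.4511,.1937,0]); e=np.array([np.cos(yw),np.sin(yw),0]); D=C-.012*e; r=toolrot(yw).as_rotvec()
print(bot.inverse_kinematics(D+[0,0,.17],r))
p=np.array(bot.current_ee_pos()); bot.line_to([p[0],p[1],.38],toolrot(YAW).as_rotvec(),.05); st("up")
bot.line_to(D+[0,0,.38],r,.2); st("over")
bot.line_to(D+[0,0,.20],None,.12); bot.hold(.3); st("low")
for n in ("scene","top"):
    c=bot.read_camera(n); x,y=proj(c,C).astype(int)
    cv2.imwrite(f"pics/{n}4.png",cv2.resize(c["pixels"][max(y-110,0):y+60,max(x-90,0):x+90],None,fx=3,fy=3,interpolation=cv2.INTER_CUBIC))
a=cv2.imread("pics/scene4.png");b=cv2.imread("pics/top4.png");h=min(len(a),len(b));cv2.imwrite("pics/m4.png",cv2.resize(np.hstack([a[-h:],b[-h:]]),(800,int(800*h/(a.shape[1]+b.shape[1])))))
E
```

```text
0.12 [ 0.6 -0.4 -2.7] [ 0.07  0.28 -0.02] 11.7 9.6333 [ 0.445 -0.254  0.286]
0.2 [ 0.2 -0.2 -2.3] [-0.07  0.25 -0.05] 11.5 10.45 [ 0.423 -0.258  0.362]
[ 0.16471861 -0.05157954  1.90607316  0.          1.28709904 -1.33607772]
up [-0.1 -0.4 -2.7] [ 0.08 -0.14  0.03] 11.4 10.9333 [ 0.424 -0.257  0.379]
over [-0.7 -0.4 -2.4] [ 0.04 -0.14 -0.01] 11.8 13.3417 [0.439 0.194 0.38 ]
low [ 0.7  0.6 -2.5] [-0.01 -0.1   0.01] 11.3 15.2917 [0.439 0.195 0.2  ]
```

View pics/m4.png

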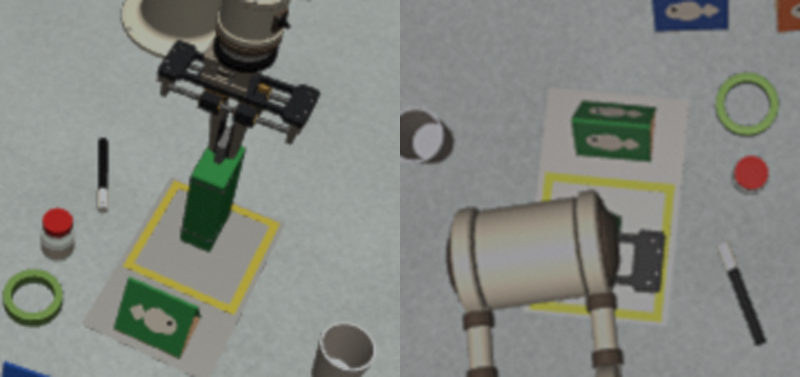

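The case hangs upright over the yellow outline (left panel, case foot about 205,245) and the sample is untouched. I lower it to contact, release and check.

```bash
python3 - <<'E'
from h import *
p=np.array(bot.current_ee_pos()); 
def fz(): 
    return np.mean([(bot.hold(.03),bot.current_contact_force()[2])[1] for _ in range(4)])
bot.line_to([p[0],p[1],.166],max_speed=.06); f0=fz(); z=.166; print("f0",f0)
while z>.150:
    z-=.001; bot.line_to([p[0],p[1],z],max_speed=.02); f=fz(); print(round(z,3),round(f,1))
    if f>f0+3: break
bot.set_gripper(.35,20); bot.hold(.3); print("released",np.round(bot.current_contact_force(),1),bot.current_clock())
bot.line_to([p[0],p[1],.32],max_speed=.12)
bot.line_to([.35,-.15,.36],max_speed=.25); bot.hold(.2)
for n in ("scene","top"):
    c=bot.read_camera(n); cv2.imwrite(f"pics/{n}5.png",c["pixels"]); import pickle; pickle.dump(c,open(f"{n}5.pkl","wb"))
print(bot.current_clock())
E
```

```text
f0 -2.527954951795642
0.165 -2.7
0.164 -2.6
0.163 -2.8
0.162 -2.4
0.161 -2.3
0.16 -2.8
0.159 -2.3
0.158 -2.8
0.157 -2.7
0.156 1.2
released [ 0.3 -0.7  0.6] 20.8583
24.2583
```

```bash
python3 - <<'E'
from h import *
import pickle
c=pickle.load(open("top5.pkl","rb")); hsv=cv2.cvtColor(c["pixels"],cv2.COLOR_BGR2HSV)
g=cv2.inRange(hsv,(50,90,25),(85,255,255)); n,l,st,ce=cv2.connectedComponentsWithStats(g)
for i in range(1,n):
    if st[i][4]>80: print(st[i],ce[i].round(1),"at z=.15",ray(c,ce[i],.15).round(3))
C=[.4511,.1937,0]; print("outline px",proj(c,C),"case top px expected",proj(c,[.4511,.1937,.15]))
a=cv2.imread("pics/scene5.png")[100:300,170:470]; b=c["pixels"][80:280,200:500]
cv2.imwrite("pics/m5.png",np.vstack([cv2.resize(x,(450,300)) for x in (a,b)]))
E
```

```text
[ 542  159   70   95 6216] [576.2 205.8] at z=.15 [ 0.544 -0.593  0.15 ]
[267 172  36  26 486] [284.6 184.9] at z=.15 [0.585 0.169 0.15 ]
[265 221  21  30 435] [275.6 234.7] at z=.15 [0.454 0.189 0.15 ]
outline px [279.61801861 236.60311001] case top px expected [273.56586945 235.88044189]
```

View pics/m5.png

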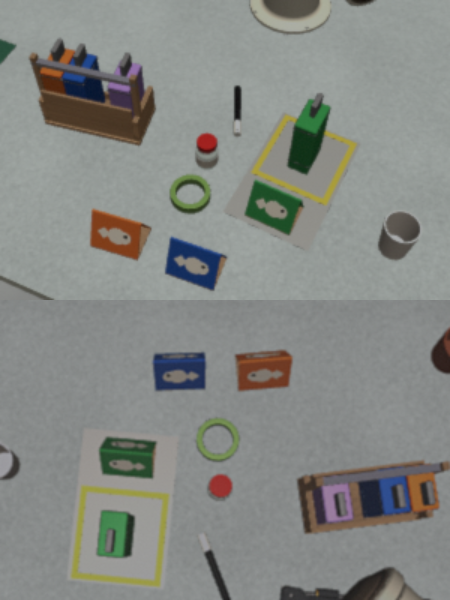

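The case stands upright in the outline (measured top centre (0.454, 0.189) against (0.451, 0.194)), and everything else looks in place. One quick check of how far the other items moved, then I hand in.

```bash
python3 - <<'E'
from h import *
import pickle
for cam in ("top","scene"):
    o=[]
    for k in "05":
        c=pickle.load(open(f"{cam}{k}.pkl","rb")); h=cv2.cvtColor(c["pixels"],cv2.COLOR_BGR2HSV); d={}
        bx=(395,185,505,240) if cam=="top" else (185,120,275,195)
        for n,lo,hi in (("blue",(105,120,40),(128,255,255)),("orange",(5,150,80),(17,255,255)),("lilac",(125,40,80),(160,255,255))):
            m=cv2.inRange(h,lo,hi)[bx[1]:bx[3],bx[0]:bx[2]]; N,l,s,ce=cv2.connectedComponentsWithStats(m); i=1+s[1:,4].argmax(); d[n]=(s[i].tolist(),ce[i].round(1).tolist())
        o.append(d)
    for n in o[0]: print(cam,n,o[0][n],o[1][n])
print(bot.current_contact_force()); bot.job_done(); print(bot.current_clock())
E
```

```text
top blue ([57, 13, 22, 25, 309], [66.0, 24.5]) ([57, 13, 22, 25, 314], [65.9, 24.5])
top orange ([76, 10, 21, 26, 262], [83.9, 22.5]) ([76, 10, 21, 26, 261], [83.9, 22.5])
top lilac ([19, 17, 22, 27, 373], [28.8, 29.6]) ([19, 17, 22, 27, 367], [28.7, 29.7])
scene blue ([27, 28, 16, 17, 190], [34.5, 36.1]) ([27, 28, 28, 20, 345], [40.3, 37.5])
scene orange ([14, 32, 14, 11, 76], [20.3, 37.3]) ([14, 33, 15, 10, 90], [20.2, 37.1])
scene lilac ([57, 34, 15, 8, 75], [64.1, 37.7]) ([57, 34, 15, 8, 79], [64.0, 37.7])
[-0.05601082 -0.08937744  0.31408371]
the job is handed in; nothing more can be done
the job is handed in; nothing more can be done
```

The job is handed in at about 24 s of the 48 s allowed. The green sample stood on the mat, so I took the green case. I gripped its tab, tipped it 0.28 rad about the front lip and drew it out along its lean. I then brought it upright, lowered it until it touched the mat, let go and moved the arm clear.

**Placing:** in the top view the case's top centre is at (0.454, 0.189) m, against (0.451, 0.194) m for the outline's middle. That is about 6 mm off, within the 35 mm allowed. It looks upright in the pictures; I did not measure the tilt as a number.

**Other objects:**
- **Cases:** the blue, orange and lilac cases moved at most 0.1 pixel in the top view.
- **Samples and loose items:** the samples, tape, glue, cup and marker look unmoved, checked by eye only.

**Disagreements:** the blue case's patch in the scene view changed shape, most likely because its side was uncovered when the green case left. The top and wrist cameras disagreed by 2 to 3 mm on the tab's position, which caused no trouble. Contact forces stayed within a few newtons whenever I read them.

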